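# Mesh the beater in the mixer base and hold it pressed

## Robot

A 6-joint arm with a two-finger parallel gripper is mounted at the origin on a cart in front of the work surface, level with it; the furniture and walls round the work are solid. World frame = base frame: x ahead of the robot, y to its left, z up, the work surface at z = 0. Lengths are in m, angles in degrees, forces in N, time in s.
With the tool pointing down it reaches from about 0.325 to 0.775 m from the base axis. Payload 5.5 kg.
Tool frame: the origin (TCP) lies between the finger pads; the fingertips stand 11 mm ahead of it and the grasp point (between the pads) lies 8 mm behind it; z points along the fingers, y is the line along which they close (so a half turn about z gives the same grasp; the last joint's range is limited). The gripper opens to 85 mm and grips with 20 to 120 N. Pads are 22 mm wide; open, the fingers measure 114 mm over their backs; the gripper's body (76 mm by 85 mm) begins 54 mm behind the grasp point. The pads swing forward as they close: fully open they stand 13 mm farther back than shut.
Start: joints at [-67.363, 5.22, 70.514, -0, 104.267, -3.249], TCP at [0.262, -0.54, 0.242] pointing down, gripper open.
Joint ranges: [-164.24, 164.24], [-49.07, 125.15], [9.68, 141.18], [-86.29, 266.29], [3.28, 154.24], [-151.56, 151.56]. Speed limits (degrees/s): [147.25, 147.25, 172.46, 180, 180, 180].

## Interface

Orientations are given as [roll, pitch, yaw] about the fixed x, y, z axes, in that order (R = Rz(yaw) Ry(pitch) Rx(roll)).
In Python, from cell import * gives the robot as it stands. The module is installed in compiled form; this text tells all that it offers.
- The arm moves only by the tool carry_out, never from a script. Its argument "motion" is a list of rows, each a list of 5 numbers: the shift along the tool's x, y, z in cm, then the turn about the tool's z in degrees, then the finger opening in cm, from 0 to 8.54. In form: [[x, y, z, twist, grip], ...]. A call has 1 to 12 rows; each row is the pose to reach, as a shift and turn from the pose commanded when the call began, along the tool's axes at that moment; what a row does not reach only later rows make up. A row lasts 1/10 s, in which the tool goes at most 50 mm and 8.59 degrees, less where a joint would pass 70% of its speed; a pose out of reach is approached as far as the arm can. A call with a gripper value outside its range is refused whole. The fingers move at their own pace and stop on an object; "force" is the grip in N (left out, the last holds). Time passes only in rows, so rows that repeat a pose let the fingers close. It gives the time, the measured TCP pose, the force, the opening and the grip force at its end, in the units of the state.
- sense(): the state, without advancing time (a new reading comes with each control period).
- camera(name): name is "side" or "top" or "wrist"; returns a dict with "frame" (400x640x3 uint8, red, green, blue), "depth" (400x640 float32, m along the optical axis (not along the pixel's ray), 0 where there is no reading), "intrinsics" (3x3 intrinsics, pixels), "k1" (the pictures are not rectified: a ray, as slopes to the right and down, at radius r is drawn at 1 + k1 r^2 times it, then the intrinsics apply), "xyz" and "orientation" of the camera in the world; the wrist camera has in their place "mount" (4x4, takes a point from camera to tool coordinates, whose origin is the TCP and whose axes are the flange's). Camera axes: x right, y up, looking along -z (the intrinsics and any distortion apply to the point x, -y, -z); pixel columns grow to the right and rows downward; lengths in m; the calibration is good to about 2 mm. A picture is of the moment at which its call begins: read the wrist's pose just before it.
- job_done(): hands the job in; it is judged then, once.
The state is a dict: "t": time; "qpos": joint angles; "qvel": joint speeds; "joint_torque": joint torques, N m; "position": TCP position; "tool_rot": TCP orientation; "contact_force": force on the tool from outside, world axes, zero at the start; "torque": the same for the moment, N m; "width": finger opening in m; "finger_force": force on a finger pad.
Only numpy, scipy, OpenCV 4.12 (cv2) and the standard library are available. Lean on these libraries where they do the work, as an engineer would, in place of code of your own. Each camera call takes 0.05 s, during which the arm holds its last target. There are 200 camera calls.

## Task

Take the wire beater (the one with the finned foot, not the dough hook) out of the wooden stand and fit it upright into the socket of the low round mixer base: the slotted drive deep in the socket stands at an angle nobody has noted, so feel for it, turning the beater until its fins mesh, and slide it home. Then press it down so that its collar pushes the sprung ring of the base fully down, and finish while still gripping the beater and holding the ring down. Leave the dough hook in its stand and do not knock the timer, egg cup or salt shaker about.

Things in the scene. Friction and masses are not known exactly. Their poses are not given: they have to be found in the camera images.
- beater: Loose wire beater, 140 mm long, 0.11 kg, upright in either well of the stand. Origin: tip of its foot; z up the stem. 0-33 mm: foot of four fins in a cross along its x and y, 23 mm across, fins 5 mm thick (lowest 4 mm tapered to 18 and 3 mm). 33-38 mm: round collar, 48 mm wide. 47-105 mm: cage of thin wires, 46 mm wide. Above: the grip.
- beater_grip (a point): Centre of the beater's plain grey grip block, 122 mm above the foot's tip: 26 mm along the beater's x, 18 mm along its y, 36 mm high (104 to 140 mm above the tip). Grasp it across y from above. Axes as the beater's.
- dough_hook: Loose dough hook, standing in the other well: 138 mm long, same collar at 33 mm, but a plain round foot, a curved steel hook and a round 22 mm grip. Origin: tip of its foot. It stays in the stand.
- beater_stand: Fixed wooden block, 85 (x) x 175 (y) x 48 mm high, with two round through holes 30 mm wide at y = +45 and -45 mm. A tool hangs in a hole with its collar on the block, the tip of its foot 15 mm above the worktop. Origin: centre of the underside.
- mixer_base: Fixed low round white mixer base, knob on its front, 128 mm across, top 70 mm high. Origin: centre of the underside; z up the socket's axis. The socket is a round hole 28 mm wide from the top down to a floor at z = 33 mm; the slotted drive lies in it from z = 55 mm down. Meshed, the beater's collar meets the ring with its tip at z = 45 mm; ring fully down: tip at 37 mm.
- drive_top (a point): On the axis at the top of the steel drive hub, 55 mm above the base's underside. Hub: four slots in a cross, 8.5 mm wide, angle different each time, not reported (not by this point's axes), repeating every 90 degrees; stiff to turn (0.2 N m). Fins across it stop with their tip here; within 8 degrees of the slots they drop in; at 8 to 12 they enter but may jam: lift a little, turn a few degrees.
- press_ring (a joint): Sprung steel ring round the mouth of the socket, 55 mm outside and 34 mm inside. 0 = up, standing 8 mm above the top of the base (ring's top at z = 78 mm); 0.008 m = fully down, flush with the top, at a hard stop. The spring takes about 5 N to start and 10 N fully down, and lifts the ring and beater again if the push ends.
- timer: Red and cream kitchen timer, 65 mm across, 54 mm high, a bystander. Origin: centre of its underside.
- egg_cup: Cream egg cup, 47 mm across, 52 mm high, a bystander. Origin: centre of its underside.
- salt_shaker: Glass and metal salt shaker, 44 mm across, 90 mm high, a bystander. Origin: centre of its underside.

How it is judged:
By the outcome, as a careful person would: the job done as asked, in the order asked, and still so for the second after the job is handed in, while the arm keeps its last pose, push and grip.
It also fails if it takes over 61 s, if anything falls off the work surface, if the arm or the gripper's body presses on something with over 40 N, if the wrist force passes 120 N, or if a joint passes its speed limit or range.

## Working session

There is one attempt and no reset: what is moved stays moved. The work goes in short steps, Python scripts to look and compute and a tool call to move; the robot and the scene stay as the last step left them, time stands still between calls to the robot, and variables do not carry over. Pictures are saved under pics/ and viewed, at most 10 in all, crops included, and the job is handed in when it is done.

Besides the shell and the picture viewer there is one more tool, called as name(argument=value, ...), one argument or row to a line, values as JSON. carry_out: Moves the arm, as the interface text tells. Its arguments: {"type":"object","properties":{"motion":{"type":"array","items":{"type":"array","items":{"type":"number"}}},"force":{"type":"number"}},"required":["motion"]}

```bash
mkdir -p pics; cat > h.py <<'E'
from cell import *
import numpy as np, cv2, pickle
from scipy.spatial.transform import Rotation as R
def rot(o): return R.from_euler('xyz',o,degrees=True).as_matrix()
def cloud(c):
    K=np.array(c["intrinsics"]);h,w=c["depth"].shape
    u,v=np.meshgrid(np.arange(w),np.arange(h))
    xd=(u-K[0,2])/K[0,0];yd=(v-K[1,2])/K[1,1];x,y=xd.copy(),yd.copy()
    for _ in range(20):
        s=1+c["k1"]*(x*x+y*y);x,y=xd/s,yd/s
    d=c["depth"];P=np.stack([x*d,-y*d,-d],-1)
    if "mount" in c:
        M=np.array(c["mount"]);T=np.array(c["_rot"]);return (P@M[:3,:3].T+M[:3,3])@T.T+np.array(c["_pos"])
    return P@rot(c["orientation"]).T+np.array(c["xyz"])
def shot(name,tag):
    s=sense();c=camera(name);c["_pos"]=s["position"]
    c["_rot"]=rot(s["tool_rot"])
    pickle.dump(c,open(tag+".pkl","wb"));cv2.imwrite(f"pics/{tag}.png",c["frame"][:,:,::-1]);return c
E
python3 - <<'E'
from h import *
for n in("top","side"):
    c=shot(n,n+"0");print(n,c["xyz"],c["orientation"],c["k1"],np.array(c["intrinsics"]).tolist())
s=sense();print(s)
a=cv2.imread("pics/top0.png");b=cv2.imread("pics/side0.png")
E
```

```text
top [0.36025064 0.02743474 1.00541392] [ 10.31656281   0.34791388 -91.50231361] 0.023374024915878616 [[397.9927966191829, 0.0, 317.2378398517082], [0.0, 397.9927966191829, 201.41934460657507], [0.0, 0.0, 1.0]]
side [ 1.15494262 -0.61549373  0.63465947] [6.07644415e+01 5.17684477e-02 4.33565136e+01] -0.05775742906516483 [[423.67556034178193, 0.0, 315.92694190896464], [0.0, 423.67556034178193, 200.041231588075], [0.0, 0.0, 1.0]]
{'t': 0.1, 'qpos': array([-6.73613035e+01,  5.26050286e+00,  7.05757192e+01, -1.13548971e-03,
        1.04267817e+02, -3.24823470e+00]), 'qvel': array([ 0.0073394 , -0.04284226, -0.19808806, -0.0066753 ,  0.08235392,
       -0.0144223 ]), 'joint_torque': array([ 3.28185626e-03, -4.60219288e+01, -4.19216573e+01, -7.86705050e-05,
        1.06656793e-02, -2.70707011e-05]), 'position': array([ 0.26186208, -0.53957375,  0.2412388 ]), 'tool_rot': array([-1.79896066e+02, -4.79583348e-03,  2.58866480e+01]), 'contact_force': array([-0.38879968,  0.04496245, -0.00315512]), 'torque': array([0.01278549, 0.02572153, 0.04232247]), 'finger_force': 0.0, 'width': 0.08519667173766028}
```

View pics/top0.png

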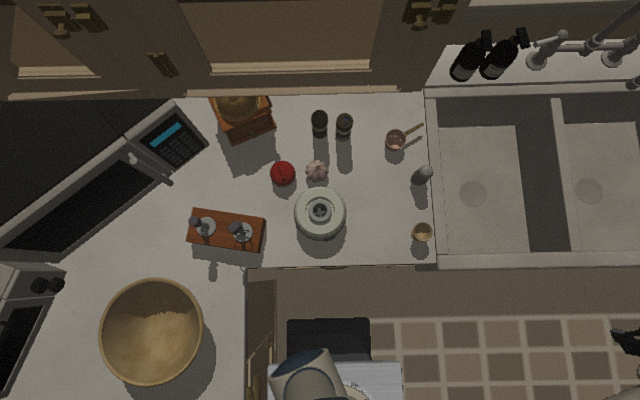

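View pics/side0.png

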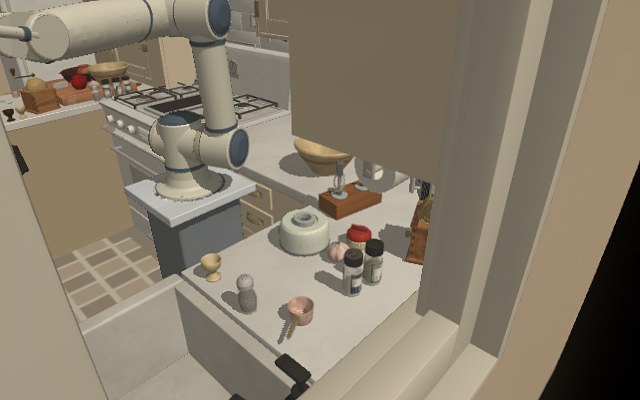

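The top view shows the mixer base at (320,212), the stand at (227,230) with tools near (203,225) and (240,231), the timer at (283,173), the egg cup at (422,232) and the shaker at (422,176). I'll enlarge the stand to tell the two tools apart.

```bash
python3 - <<'E'
from h import *
a=cv2.imread("pics/top0.png")[195:275,175:275];b=cv2.imread("pics/side0.png")[145:220,310:410]
a=cv2.resize(a,None,fx=5.9,fy=5.9,interpolation=cv2.INTER_CUBIC)[:, :590];b=cv2.resize(b,None,fx=4,fy=4,interpolation=cv2.INTER_CUBIC)
a=cv2.resize(a,(400,320));im=np.zeros((320,800,3),np.uint8);im[:,:400]=a;im[:300,400:]=b
cv2.imwrite("pics/crop1.png",im)
c=pickle.load(open("top0.pkl","rb"));P=cloud(c)
def cen(m,t):
    p=P[m];
    if len(p)<3: print(t,len(p));return
    r=cv2.minAreaRect((p[:,:2]*1000).astype(np.float32));print(t,len(p),p.mean(0).round(4),p.min(0).round(3),p.max(0).round(3),"rect",np.round(r[0],1),np.round(r[1],1),round(r[2],1))
v,u=np.mgrid[:400,:640]
def box(a,b,c_,d):return (u>a)&(u<b)&(v>c_)&(v<d)
Z=P[...,2]
cen(box(180,275,200,265)&(abs(Z-.048)<.006),"stand top")
st=box(180,275,200,265)
for lo,u0,u1 in((.12,180,222),(.12,222,270)):
    cen(box(u0,u1,200,265)&(Z>lo),"tool>%.2f"%lo); cen(box(u0,u1,200,265)&(Z>.144),"grip top")
B=box(285,360,175,250)
print("base hist",np.histogram(Z[B],bins=np.arange(.02,.1,.005)))
m=B&(abs(Z-.078)<.004);cen(m,"ring");cen(B&(abs(Z-.07)<.003),"top")
# circle fit
def circ(m,t):
    e=m.astype(np.uint8);cs,_=cv2.findContours(e,cv2.RETR_EXTERNAL,cv2.CHAIN_APPROX_NONE);k=max(cs,key=len)[:,0]
    p=P[k[:,1],k[:,0],:2];A=np.c_[2*p,np.ones(len(p))];x=np.linalg.lstsq(A,(p**2).sum(1),rcond=None)[0];print(t,x[:2].round(4),"r",np.sqrt(x[2]+x[0]**2+x[1]**2).round(4))
circ(m,"ring");circ(B&(Z>.06),"basetop")
cen(box(270,297,158,188)&(Z>.03),"timer");cen(box(305,355,100,185)&(Z>.03),"others")
cen(box(405,440,160,190)&(Z>.03),"salt");cen(box(405,440,220,245)&(Z>.03),"egg")
E
```

```text
stand top 2160 [0.4713 0.2525 0.0475] [0.416 0.161 0.042] [0.53  0.349 0.054] rect [473.2 255.6] [177.9  85.1] 79.8
tool>0.12 123 [0.4732 0.2819 0.1945] [0.36  0.027 0.121] [0.491 0.31  1.005] rect [427.5 167. ] [309.1  20.6] 68.1
grip top 91 [0.4714 0.2782 0.2164] [0.36  0.027 0.144] [0.491 0.31  1.005] rect [427.5 167. ] [309.1  20.6] 68.1
tool>0.12 148 [0.4547 0.192  0.2236] [0.36  0.027 0.122] [0.477 0.222 1.005] rect [409.8 126.3] [219.6  26.6] 56.5
grip top 117 [0.453  0.1888 0.2477] [0.36  0.027 0.144] [0.477 0.222 1.005] rect [409.9 126.3] [219.6  26.1] 56.6
base hist (array([ 35,  49,  98,  81,  23,  28,  71,  79, 390, 962, 330, 208,   5,
         0,   0]), array([0.02 , 0.025, 0.03 , 0.035, 0.04 , 0.045, 0.05 , 0.055, 0.06 ,
       0.065, 0.07 , 0.075, 0.08 , 0.085, 0.09 , 0.095]))
ring 244 [0.5083 0.0234 0.0766] [ 0.482 -0.003  0.074] [0.535 0.049 0.081] rect [508.9  22.7] [52.1 53. ] 89.0
top 983 [0.5069 0.0228 0.0692] [ 0.45  -0.035  0.067] [0.566 0.08  0.073] rect [508.7  22.9] [114.3 114.9] 64.8
ring [0.5085 0.0233] r 0.026
basetop [0.5079 0.0233] r 0.0598
timer 480 [0.6085 0.1129 0.0519] [0.36  0.027 0.03 ] [0.644 0.143 1.005] rect [498.2  89.3] [296.1  61.5] 12.4
others 1076 [0.6815 0.0011 0.0871] [ 0.36  -0.061  0.03 ] [0.748 0.055 1.005] rect [558.6  29.3] [100.1 384. ] 75.9
salt 304 [ 0.5853 -0.2219  0.0857] [ 0.36  -0.251  0.03 ] [0.612 0.027 1.005] rect [ 491.4 -103.1] [ 42.  367.7] 38.6
egg 231 [ 0.4545 -0.2231  0.0511] [ 0.36  -0.244  0.03 ] [0.477 0.027 1.005] rect [ 403.2 -111.8] [ 45.4 288.8] 24.8
```

View pics/crop1.png

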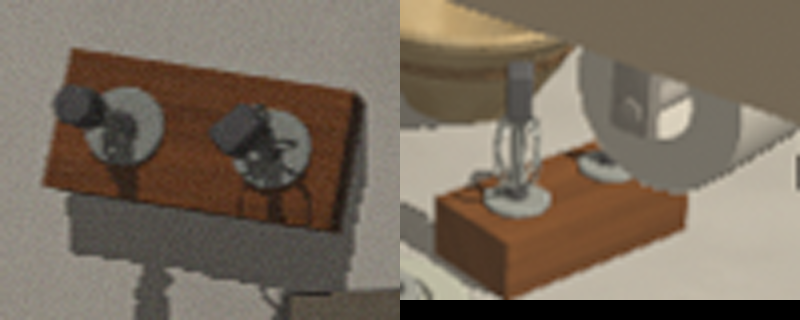

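The right-hand tool, at about (240,231), is the beater: it has a square grip and a wire cage. Next I'll measure its grip yaw and plan the approach.

```bash
python3 - <<'E'
from h import *
c=pickle.load(open("top0.pkl","rb"));P=cloud(c);Z=P[...,2]
v,u=np.mgrid[:400,:640]
m=(u>222)&(u<270)&(v>200)&(v<265)&(Z>.14)&(Z<.17)
p=P[m];print(len(p),np.median(p,0));print(cv2.minAreaRect((p[:,:2]*1000).astype(np.float32)))
t=p[abs(p[:,2]-np.median(p[:,2]))<.006];w,V=np.linalg.eigh(np.cov(t[:,:2].T));print(t.mean(0),np.sqrt(w*12),np.degrees(np.arctan2(V[1],V[0])))
print(camera("wrist")["mount"])
s=sense();Rt=rot(s["tool_rot"]);print(Rt)
for g in ([.4652,.2113,.25],):print(Rt.T@(np.array(g)-s["position"])*100)
E
```

```text
109 [0.46427322 0.20884787 0.15303004]
((464.9700622558594, 209.66326904296875), (17.985015869140625, 24.040485382080078), 44.37281799316406)
[0.46474034 0.20925216 0.15321583] [0.018072   0.02498571] [-138.5149247  131.4850753]
[[-8.29979904e-05  9.65978965e-01  2.58620636e-01  6.52743261e-02]
 [ 9.99999734e-01 -1.07065753e-04  7.20828922e-04 -1.20383621e-04]
 [ 7.23994989e-04  2.58620627e-01 -9.65978699e-01 -1.31070201e-01]
 [ 0.00000000e+00  0.00000000e+00  0.00000000e+00  1.00000000e+00]]
[[ 8.99662807e-01  4.36585021e-01 -5.94624266e-04]
 [ 4.36585419e-01 -8.99661712e-01  1.40563157e-03]
 [ 7.87170021e-05 -1.52419872e-03 -9.99998835e-01]]
[ 51.0756786  -58.68209468  -0.76693139]
```

carry_out(
  motion=[
    [51,-58.7,0,-107,8.54],
    [51,-58.7,0,-107,8.54],
    [51,-58.7,0,-107,8.54],
    [51,-58.7,0,-107,8.54],
    [51,-58.7,0,-107,8.54],
    [51,-58.7,0,-107,8.54],
    [51,-58.7,0,-107,8.54],
    [51,-58.7,0,-107,8.54],
    [51,-58.7,0,-107,8.54],
    [51,-58.7,0,-107,8.54],
    [51,-58.7,0,-107,8.54],
    [51,-58.7,0,-107,8.54],
  ],
  force=60,
)

```text
t: 1.35
position: [0.4182, 0.0416, 0.2423]
tool_rot: [180.0, 0.0, 129.4]
contact_force: [1.1, -0.3, 0.1]
width: 0.0854
finger_force: 0.0
```

```bash
cat > rel.py <<'E'
from h import *
import sys
g=np.array(eval(sys.argv[1]));yaw=float(sys.argv[2])
s=sense();Rt=rot(s["tool_rot"]);d=Rt.T@(g-s["position"])*100
print("t",s["t"],s["position"].round(4),s["tool_rot"].round(2),"q",s["qpos"].round(1),"F",s["contact_force"].round(1),"M",s["torque"].round(2),"w",s["width"],s["finger_force"])
print("move",d.round(2),"twist",round(-(yaw-s["tool_rot"][2]),2))
E
python3 rel.py "[.465,.2105,.25]" 133
```

```text
t 1.35 [0.4182 0.0416 0.2423] [1.7998e+02 3.0000e-02 1.2938e+02] q [  1.  -22.7  95.6  -0.  107.  -38.3] F [ 1.1 -0.3  0.1] M [-0.01 -0.05 -0.01] w 0.08538549952936549 0.0
move [10.09 14.34 -0.77] twist -3.62
```

carry_out(
  motion=[
    [10.1,14.3,0,-3.6,8.54],
    [10.1,14.3,0,-3.6,8.54],
    [10.1,14.3,0,-3.6,8.54],
    [10.1,14.3,0,-3.6,8.54],
    [10.1,14.3,0,-3.6,8.54],
    [10.1,14.3,0,-3.6,8.54],
    [10.1,14.3,0,-3.6,8.54],
  ],
)

```text
t: 2.05
position: [0.4657, 0.207, 0.2423]
tool_rot: [-180.0, 0.0, 132.6]
contact_force: [0.4, -0.5, -0.1]
width: 0.0856
finger_force: 0.0
```

```bash
python3 rel.py "[.465,.2105,.25]" 133; python3 - <<'E'
from h import *
c=shot("wrist","w1");P=cloud(c);Z=P[...,2]
m=(abs(Z-.153)<.006)&(np.hypot(P[...,0]-.465,P[...,1]-.21)<.03)
p=P[m];print(len(p),np.median(p,0));print(cv2.minAreaRect((p[:,:2]*1000).astype(np.float32)))
e=cv2.erode(m.astype(np.uint8),np.ones((3,3)))>0
print(cv2.minAreaRect((P[e][:,:2]*1000).astype(np.float32)))
E
```

```text
t 2.05 [0.4657 0.207  0.2423] [-1.7998e+02  2.0000e-02  1.3256e+02] q [ 20.2  -8.7  84.2  -0.  104.6 -22.4] F [ 0.4 -0.5 -0.1] M [0.01 0.01 0.08] w 0.0856104097170886 0.0
move [ 0.3   0.19 -0.77] twist -0.44
855 [0.46432591 0.21330725 0.15405879]
((465.2993469238281, 212.3571014404297), (17.63081932067871, 26.433149337768555), 42.3964958190918)
((464.8628845214844, 212.8064727783203), (16.041423797607422, 24.796199798583984), 42.26417922973633)
```

View pics/w1.png

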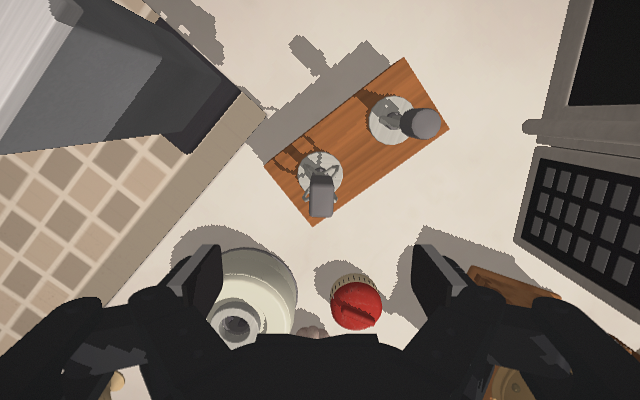

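The wrist view shows the beater grip at about (320,195), nearly aligned with the tool, and the hook at (425,122) clear of it.

```bash
python3 rel.py "[.465,.2118,.129]" 132.4
```

```text
t 2.1 [0.4657 0.2068 0.2425] [1.7999e+02 2.0000e-02 1.3253e+02] q [ 20.1  -8.7  84.2  -0.  104.6 -22.4] F [-0.1  0.5 -0.3] M [-0.01  0.01  0.01] w 0.08529656416950021 0.0
move [ 0.42  0.28 11.35] twist 0.13
```

carry_out(
  motion=[
    [0.4,0.3,0,0,8.54],
    [0.4,0.3,4,0,8.54],
    [0.4,0.3,8,0,8.54],
    [0.4,0.3,11.3,0,8.54],
    [0.4,0.3,11.3,0,8.54],
    [0.4,0.3,11.3,0,4],
    [0.4,0.3,11.3,0,1],
    [0.4,0.3,11.3,0,1],
    [0.4,0.3,11.3,0,1],
    [0.4,0.3,11.3,0,1],
    [0.4,0.3,11.3,0,1],
    [0.4,0.3,11.3,0,1],
  ],
  force=80,
)

```text
t: 3.3
position: [0.4659, 0.2132, 0.1307]
tool_rot: [179.9, 0.1, 132.6]
contact_force: [-0.6, -0.4, 5.9]
width: 0.017
finger_force: 78.5
```

```bash
python3 rel.py "[.465,.2118,.129]" 132.4
```

```text
t 3.3 [0.4659 0.2132 0.1307] [1.7987e+02 5.0000e-02 1.3262e+02] q [ 20.8  -8.1  94.9  -0.   93.  -21.8] F [-0.6 -0.4  5.9] M [ 0.1  -0.01 -0.  ] w 0.017007362621577954 78.47232699394226
move [-0.04 -0.16  0.16] twist 0.22
```

carry_out(
  motion=[
    [0,0,-1,0,1],
    [0,0,-4,0,1],
    [0,0,-7,0,1],
    [0,0,-10,0,1],
    [0,0,-10,0,1],
    [0,0,-10,0,1],
  ],
)

```text
t: 3.9
position: [0.4654, 0.213, 0.2295]
tool_rot: [180.0, 0.0, 132.6]
contact_force: [0.2, 0.3, -1.4]
width: 0.0172
finger_force: 78.3
```

```bash
python3 rel.py "[.508,.0233,.231]" 132.4; python3 - <<'E'
from h import *
def circ(P,m,t):
    e=m.astype(np.uint8);cs,_=cv2.findContours(e,cv2.RETR_EXTERNAL,cv2.CHAIN_APPROX_NONE);k=max(cs,key=len)[:,0]
    p=P[k[:,1],k[:,0],:2];A=np.c_[2*p,np.ones(len(p))];x=np.linalg.lstsq(A,(p**2).sum(1),rcond=None)[0];print(t,x[:2].round(4),"r",np.sqrt(x[2]+x[0]**2+x[1]**2).round(4))
for tag in("w1","side0"):
    P=cloud(pickle.load(open(tag+".pkl","rb")));r=np.hypot(P[...,0]-.508,P[...,1]-.0233)
    for lo,hi in((.0745,.082),):
        m=(P[...,2]>lo)&(P[...,2]<hi)&(r<.04);print(tag,m.sum(),P[m].mean(0),P[m].min(0),P[m].max(0));circ(P,m,tag)
    circ(P,(r<.08)&(P[...,2]>.06)&(P[...,2]<.09),"base")
# held beater in top view
c=shot("top","top1");P=cloud(c);s=sense()["position"]
m=(np.hypot(P[...,0]-s[0],P[...,1]-s[1])<.06);Z=P[...,2]
for lo in np.arange(.11,.20,.01):
    k=m&(Z>=lo)&(Z<lo+.01);print(round(lo,2),k.sum(),P[k].mean(0).round(4) if k.any() else "")
c=shot("side","side1");P=cloud(c);Z=P[...,2];m=(np.hypot(P[...,0]-s[0],P[...,1]-s[1])<.04)&(Z<.25)
for lo in np.arange(.08,.25,.01):
    k=m&(Z>=lo)&(Z<lo+.01);print(round(lo,2),k.sum(),P[k].mean(0).round(4) if k.any() else "")
cv2.imwrite("pics/side1c.png",cv2.resize(cv2.imread("pics/side1.png")[80:230,280:440],None,fx=4,fy=4,interpolation=cv2.INTER_CUBIC)[:600])
E
```

```text
t 3.9 [0.4654 0.213  0.2295] [1.7997e+02 1.0000e-02 1.3262e+02] q [ 20.8  -8.5  85.3  -0.  103.2 -21.8] F [ 0.2  0.3 -1.4] M [-0.01  0.02 -0.04] w 0.01716471266678058 78.3261787891388
move [-16.85  -9.71  -0.15] twist 0.22
w1 884 [0.50775555 0.03101247 0.0770154 ] [0.48194315 0.00212047 0.07454529] [0.53580291 0.05300302 0.07932562]
w1 [0.5086 0.0281] r 0.0249
base [0.5086 0.0485] r 0.0424
side0 151 [0.51027547 0.02074653 0.07754518] [ 0.48111112 -0.00570258  0.07476376] [0.53843856 0.04882342 0.08044906]
side0 [0.5094 0.0211] r 0.0261
base [0.5118 0.0193] r 0.058
0.11 0 
0.12 0 
0.13 0 
0.14 34 [0.4713 0.1984 0.149 ]
0.15 83 [0.4715 0.1982 0.1515]
0.16 8 [0.4696 0.2051 0.1647]
0.17 7 [0.4748 0.2047 0.1744]
0.18 4 [0.4799 0.2041 0.1848]
0.19 5 [0.4678 0.1937 0.1949]
0.08 0 
0.09 0 
0.1 0 
0.11 13 [0.4661 0.2056 0.1174]
0.12 25 [0.4656 0.2057 0.1247]
0.13 22 [0.4661 0.2063 0.1334]
0.14 42 [0.4724 0.2009 0.1486]
0.15 70 [0.4671 0.2047 0.1524]
0.16 29 [0.4654 0.2092 0.1655]
0.17 24 [0.4671 0.2061 0.1752]
0.18 16 [0.4667 0.2019 0.1839]
0.19 2 [0.4625 0.1903 0.1923]
0.2 0 
0.21 0 
0.22 0 
0.23 0 
0.24 0
```

View pics/side1c.png

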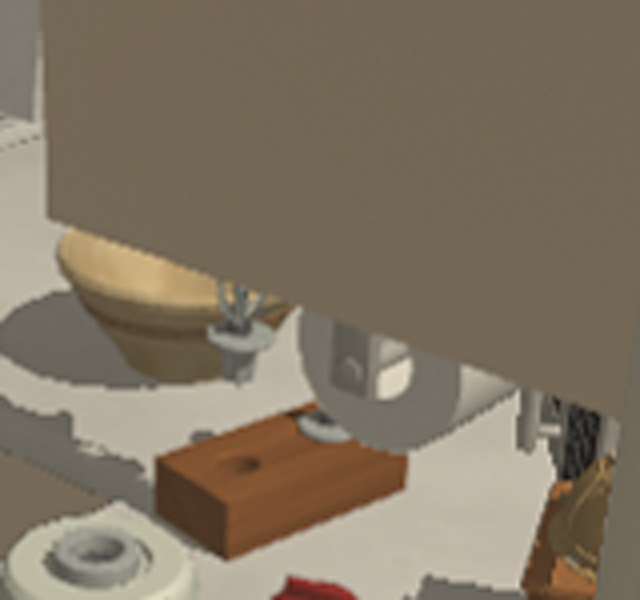

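carry_out(
  motion=[
    [-3.4,-1.9,0,0,1],
    [-7.6,-4.3,0,0,1],
    [-11.8,-6.7,0,0,1],
    [-15,-8.6,0,0,1],
    [-16.75,-9.55,0,0,1],
    [-16.75,-9.55,0,0,1],
    [-16.75,-9.55,0,0,1],
  ],
)

```text
t: 4.7
position: [0.5079, 0.025, 0.2277]
tool_rot: [-179.9, -0.1, 132.6]
contact_force: [-0.2, 0.3, -1.2]
width: 0.0175
finger_force: 78.2
```

```bash
python3 rel.py "[.5085,.025,.231]" 132.4; python3 - <<'E'
from h import *
c=shot("wrist","w2");P=cloud(c);r=np.hypot(P[...,0]-.508,P[...,1]-.0253);Z=P[...,2]
m=(Z>.0745)&(Z<.082)&(r<.04);print(m.sum(),P[m].min(0),P[m].max(0))
cv2.imwrite("m.png",m.astype(np.uint8)*255)
f=cv2.imread("pics/w2.png");f[m]=f[m]//2+np.array([0,127,0],np.uint8)
cv2.imwrite("pics/w2m.png",f)
pts=np.argwhere(m)
E
```

```text
t 4.7 [0.5079 0.025  0.2277] [-1.7990e+02 -1.4000e-01  1.3256e+02] q [ -1.   -8.9  85.8   0.  103.2 -43.6] F [-0.2  0.3 -1.2] M [ 0.01 -0.02 -0.01] w 0.01748168334045447 78.17847490310669
move [-0.04  0.04 -0.33] twist 0.16
818 [0.48213567 0.00670811 0.07453501] [0.53286427 0.0520562  0.07971509]
```

View pics/w2m.png

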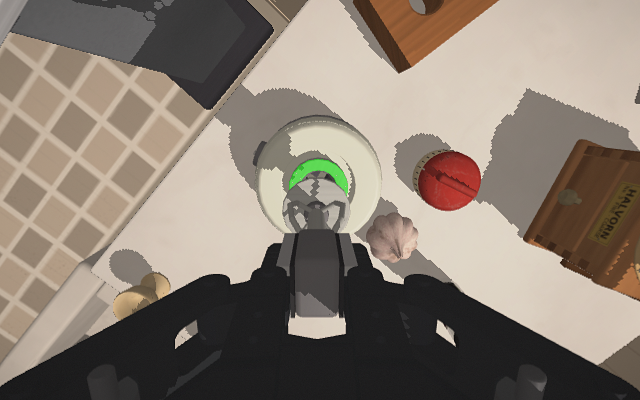

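The wrist view shows the ring's far arc (green, around (320,165)) ahead of the beater collar, and the base is centred laterally. I'll fit both the ring and the collar circles in this same image.

```bash
cat > fit.py <<'E'
from h import *
from scipy.optimize import least_squares
c=pickle.load(open("w2.pkl","rb"));P=cloud(c);Z=P[...,2];r=np.hypot(P[...,0]-.508,P[...,1]-.0253)
Rt=np.array(c["_rot"]);o=np.array(c["_pos"])
def fit(m,R0,t):
    pts=[]
    for u in np.where(m.any(0))[0]:
        v=np.where(m[:,u])[0][0];pts.append(P[v,u])
    T=(np.array(pts)-o)@Rt   # tool frame
    q=least_squares(lambda x:np.hypot(T[:,0]-x[0],T[:,1]-x[1])-R0,[0,0],loss="soft_l1",f_scale=.0005)
    q2=least_squares(lambda x:np.hypot(T[:,0]-x[0],T[:,1]-x[1])-x[2],[0,0,R0],loss="soft_l1",f_scale=.0005)
    w=o+Rt@np.array([*q.x,0]);print(t,len(T),"tool mm",(q.x*1000).round(2),"free",(q2.x*1000).round(2),"world",w[:2].round(4),"z",np.median(T[:,2]+0),"rms",np.sqrt(np.mean(q.fun**2))*1000)
fit((Z>.0745)&(Z<.082)&(r<.04),.0275,"ring")
fit((Z>.067)&(Z<.073)&(r<.075),.064,"top")
v,u=np.mgrid[:400,:640]
print(np.histogram(Z[(v>180)&(v<235)&(u>280)&(u<355)],bins=np.arange(.08,.24,.01)))
fit((Z>.14)&(Z<.158)&(r<.05)&(v>170)&(v<235),.024,"collar")
E
python3 fit.py
```

```text
ring 59 tool mm [-1.88  1.29] free [-1.36  1.31 27.06] world [0.5101 0.0245] z 0.15140037135146503 rms 0.26044132489617644
top 123 tool mm [-8.49  1.46] free [-1.63  1.42 57.86] world [0.5147 0.0198] z 0.1601099170325939 rms 1.5987885052291166
(array([   0,    0,    0,    0,    0,    0, 1467,  533,  252,  133,  166,
        155,  188,  107,  200]), array([0.08, 0.09, 0.1 , 0.11, 0.12, 0.13, 0.14, 0.15, 0.16, 0.17, 0.18,
       0.19, 0.2 , 0.21, 0.22, 0.23]))
collar 68 tool mm [-0.88 -0.39] free [-0.53 -0.4  23.7 ] world [0.5082 0.0241] z 0.08023115349025406 rms 0.18475982747272598
```

carry_out(
  motion=[
    [-0.1,0.17,0,0,1],
    [-0.1,0.17,1,0,1],
    [-0.1,0.17,2,0,1],
    [-0.1,0.17,3,0,1],
    [-0.1,0.17,3.8,0,1],
    [-0.1,0.17,4.4,0,1],
    [-0.1,0.17,4.4,0,1],
  ],
)

```text
t: 5.45
position: [0.5098, 0.0255, 0.1839]
tool_rot: [-179.9, -0.1, 132.6]
contact_force: [-0.3, -0.2, -0.7]
width: 0.017
finger_force: 78.2
```

```bash
python3 rel.py "[.5085,.0255,.1707]" 132.4
```

```text
t 5.45 [0.5098 0.0255 0.1839] [-1.7991e+02 -8.0000e-02  1.3262e+02] q [ -1.   -8.8  90.1   0.   98.8 -43.6] F [-0.3 -0.2 -0.7] M [ 0.02 -0.01 -0.01] w 0.016992704708830728 78.24873089790344
move [ 0.09 -0.09  1.32] twist 0.22
```

carry_out(
  motion=[
    [0,0,0.5,0,1],
    [0,0,0.9,0,1],
    [0,0,1.2,0,1],
    [0,0,1.4,0,1],
    [0,0,1.5,0,1],
    [0,0,1.5,0,1],
  ],
)

```text
t: 6.05
position: [0.5103, 0.0254, 0.1706]
tool_rot: [180.0, 0.0, 132.6]
contact_force: [0.3, -0.4, -0.7]
width: 0.0169
finger_force: 78.6
```

carry_out(
  motion=[
    [0,0,0.1,0,1],
    [0,0,0.2,0,1],
    [0,0,0.3,0,1],
    [0,0,0.3,0,1],
  ],
)

```text
t: 6.45
position: [0.5107, 0.0254, 0.17]
tool_rot: [179.9, 0.1, 132.6]
contact_force: [-3.0, -0.1, 11.1]
width: 0.0171
finger_force: 80.0
```

carry_out(
  motion=[
    [0,0,0.05,4,1],
    [0,0,0.05,8,1],
    [0,0,0.05,12,1],
    [0,0,0.05,16,1],
    [0,0,0.05,20,1],
    [0,0,0.05,20,1],
  ],
)

```text
t: 7.05
position: [0.5116, 0.0258, 0.1696]
tool_rot: [179.7, 0.1, 112.5]
contact_force: [-1.5, 0.3, 8.7]
width: 0.017
finger_force: 79.7
```

carry_out(
  motion=[
    [0,0,0.05,4,1],
    [0,0,0.05,8,1],
    [0,0,0.05,12,1],
    [0,0,0.05,16,1],
    [0,0,0.05,20,1],
    [0,0,0.05,20,1],
  ],
)

```text
t: 7.65
position: [0.5103, 0.0255, 0.1661]
tool_rot: [-180.0, -0.0, 92.6]
contact_force: [-0.8, -0.0, -0.4]
width: 0.0173
finger_force: 78.3
```

```bash
python3 rel.py "[.5085,.0255,.1707]" 132.4
```

```text
t 7.65 [0.5103 0.0255 0.1661] [-1.7999e+02 -1.0000e-02  9.2590e+01] q [-1.  -8.7 91.8  0.  96.8 -3.5] F [-0.8 -0.  -0.4] M [ 0.04  0.01 -0.03] w 0.01728521489659309 78.29098105430603
move [ 0.01 -0.18 -0.46] twist -39.81
```

carry_out(
  motion=[
    [0,0,0.15,0,1],
    [0,0,0.3,0,1],
    [0,0,0.45,0,1],
    [0,0,0.6,0,1],
    [0,0,0.6,0,1],
  ],
)

```text
t: 8.15
position: [0.5103, 0.0254, 0.1607]
tool_rot: [180.0, 0.0, 92.6]
contact_force: [-1.5, 0.2, 0.4]
width: 0.0172
finger_force: 78.5
```

```bash
python3 rel.py "[.5085,.0255,.1607]" 92.6
```

```text
t 8.15 [0.5103 0.0254 0.1607] [179.98   0.    92.63] q [-1.  -8.7 92.4 -0.  96.3 -3.6] F [-1.5  0.2  0.4] M [0.04 0.21 0.04] w 0.017174004480303887 78.48872423171997
move [ 0.02 -0.18  0.  ] twist 0.03
```

carry_out(
  motion=[
    [0,0,0.15,0,1],
    [0,0,0.3,0,1],
    [0,0,0.45,0,1],
    [0,0,0.6,0,1],
    [0,0,0.7,0,1],
    [0,0,0.7,0,1],
  ],
)

```text
t: 8.75
position: [0.5104, 0.0254, 0.1544]
tool_rot: [179.9, 0.0, 92.6]
contact_force: [-4.1, -0.5, 7.8]
width: 0.0169
finger_force: 79.5
```

```bash
python3 rel.py "[.5085,.0255,.152]" 92.6
```

```text
t 8.75 [0.5104 0.0254 0.1544] [179.94   0.    92.62] q [-1.  -8.6 93.   0.  95.6 -3.6] F [-4.1 -0.5  7.8] M [ 0.02  0.75 -0.03] w 0.016898734809973618 79.54427003860474
move [ 0.02 -0.19  0.24] twist 0.02
```

carry_out(
  motion=[
    [0,-0.05,0,0,1],
    [0,-0.1,0.1,0,1],
    [0,-0.1,0.2,0,1],
    [0,-0.1,0.3,0,1],
    [0,-0.1,0.35,0,1],
    [0,-0.1,0.35,0,1],
  ],
)

```text
t: 9.35
position: [0.5101, 0.0254, 0.1526]
tool_rot: [179.8, 0.0, 92.6]
contact_force: [-3.3, 0.5, 12.4]
width: 0.0169
finger_force: 80.3
```

carry_out(
  motion=[
    [0,-0.05,0.1,0,1],
    [0,-0.05,0.2,0,1],
    [0,-0.05,0.2,0,1],
    [0,-0.05,0.2,0,1],
  ],
)

```text
t: 9.75
position: [0.5101, 0.0254, 0.1525]
tool_rot: [179.6, 0.0, 92.6]
contact_force: [-5.7, -1.0, 20.2]
width: 0.0173
finger_force: 81.2
```

```bash
python3 rel.py "[.5085,.0255,.152]" 92.6; python3 - <<'E'
from h import *
c=shot("side","side2");d=shot("wrist","w3")
a=cv2.resize(c["frame"][165:265,265:345],(400,500),interpolation=cv2.INTER_CUBIC);b=cv2.resize(d["frame"][80:280,240:400],(400,500))
cv2.imwrite("pics/fin.png",np.hstack([a,b])[:,:,::-1])
E
```

```text
t 9.75 [0.5101 0.0254 0.1525] [1.7963e+02 2.0000e-02 9.2630e+01] q [-1.  -8.9 93.4  0.  95.1 -3.6] F [-5.7 -1.  20.2] M [0.03 1.27 0.03] w 0.017262835043942874 81.2449300289154
move [ 0.02 -0.16  0.05] twist 0.03
```

View pics/fin.png

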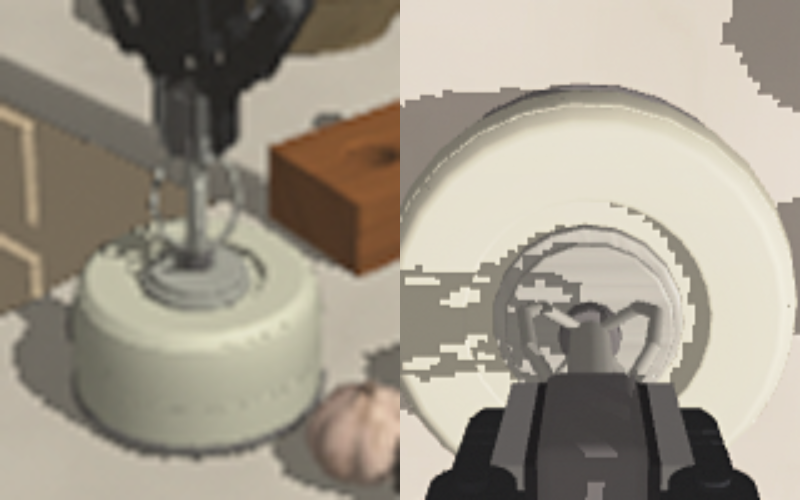

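The collar sits on the ring, nearly flush with the base top at (195,280). The force rose from 12 to 20 N with no further travel, so the ring is at its hard stop. The depth also agrees, about 17.5 mm below the drive top. I'm handing in.

```bash
python3 -c "
from cell import *
print(job_done())"
```

```text
the job is handed in; nothing more can be done
None
```

I fitted the beater into the mixer base with its fins meshed in the drive, pressed the ring down to its hard stop with about 20 N, and handed in at about 10 s while still gripping and pushing. The dough hook was left in its stand, and I saw no contact with the timer, egg cup or salt shaker.

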